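Complete a matching row of sample jars on the spring lift

ROBOT

A 6-joint arm with a two-finger parallel gripper is mounted at the origin on the work surface. World frame = base frame: x ahead of the robot, y to its left, z up, the work surface at z = 0. Lengths are in mm, angles in rad, forces in N, time in s.
With the tool pointing down it reaches from about 350 to 975 mm from the base axis. Payload 7.1 kg.
Tool frame: the origin (TCP) lies at the very end of the fingers, on their centre line; the grasp point (between the pads) lies tcp_to_grasp behind it (tcp_to_grasp is the distance from the TCP to the grasp point, in mm); z points along the fingers, x is the direction in which the jaws open and shut, and the axes are right-handed (so a half turn about z gives the same grasp; the last joint's range is limited). The gripper opens to 88 mm and grips with 3 to 60 N. Pads are 20 mm wide; open, the fingers measure 115 mm over their backs; the gripper's body (75 mm by 178 mm) begins 61 mm behind the grasp point.
Start: joints at [-1.304, 0.423, 1.63, -0, 1.089, -0.019], TCP at [176.221, -599.625, 183.175] pointing down, gripper open.
Joint ranges: [-3, 3], [-0.9, 2.11], [0.09, 2.58], [-1.31, 4.45], [0.11, 2.69], [-2.54, 2.54]. Speed limits (rad/s): [2.39, 2.39, 3.01, 3.14, 3.14, 3.14].

INTERFACE

Orientations are given as a rotation vector (axis times angle).
In Python, from workcell import get_obs, get_image, close_job, recognise, mark_of, tcp_to_grasp gives the robot as it stands. The module is installed in compiled form; this text tells all that it offers.
- The arm moves only by the tool move_arm, never from a script. Its argument "motion" is a list of rows, each a list of 7 numbers: the shift along the world's x, y, z in mm, then the turn, a rotation vector about the world's x, y, z in rad, then the finger opening in mm, from 0 to 87.8. A call has 1 to 5 rows; each row is the pose to reach, as a shift and turn from the pose commanded when the call began; what a row does not reach only later rows make up. A row lasts 1/12 s, in which the tool goes at most 41.7 mm and 7.16 degrees, less where a joint would pass 70% of its speed; a pose out of reach is approached as far as the arm can. A call with a gripper value outside its range is refused whole. The fingers move at their own pace and stop on an object; the grip force is fixed at half the most. Time passes only in rows, so rows that repeat a pose let the fingers close. It gives the time, the measured TCP pose, the force and the opening at its end, in the units of the state.
- get_obs(): the state, without advancing time (a new reading comes with each control period).
- get_image(name): name is "scene" or "side" or "wrist"; returns a dict with "color" (384x512x3 uint8, red, green, blue), "mtx" (3x3 intrinsics, pixels), "camera_from_world" (4x4, takes a point from world to camera coordinates). Camera axes: x right, y up, looking along -z (the intrinsics and any distortion apply to the point x, -y, -z); pixel columns grow to the right and rows downward; lengths in mm; the calibration is good to about 2 mm. A picture is of the moment at which its call begins. There is no depth.
- close_job(): hands the job in, once; it reports no verdict.
Trained networks look in a picture, given as the dict that the camera call returned (one of the last four; its "shot" number tells which), for a name from the list of things; names that differ only in an ending like _2 or _b are one class to them, and where a whole thing is asked for, a point or a joint stands for the part that bears it (a point fixed in the world has none). Each returns a list of dicts, best first, with "p" (0 to 1); they miss things now and then, are a little off and sometimes report something else, mostly with a low value. They report only what shows in the picture. A call takes as long as a camera call. They do not tell look-alikes from the thing itself.
- recognise(picture, label): "bbox" ([centre column, centre row, width, height] in pixels, round what is visible of it).
- mark_of(picture, label): "location" ([row, column] in pixels: a listed point, or the origin of a listed thing).
The state is a dict: "t": time; "qpos": joint angles; "qvel": joint speeds; "joint_torque": joint torques, N m; "ee_pos": TCP position; "orientation": TCP orientation; "ft_force": force on the tool from outside, world axes, zero at the start; "moment": the same for the moment, N m; "width": finger opening in mm.
Only numpy, scipy, OpenCV 4.12 (cv2) and the standard library are available. Lean on these libraries where they do the work, as an engineer would, in place of code of your own. Each camera call takes 0.05 s, during which the arm holds its last target. There are 200 camera calls.

TASK

One sample jar already stands in the middle bay of the spring-loaded jar lift. Among the look-alike jars on the two blue racks, find the two that are the same size as it and set one upright in each of the lift's two empty end bays, lowering them gently so that the platform sinks softly under them. Leave the middle jar in its bay, and leave every other jar and the things standing about where they are.

Things in the scene. Friction and masses are not known exactly. Their poses are not given: they have to be found in the camera images.
- lift_plate (a joint): how far the lift's sprung platform has sunk, m: 0 = empty and up (platform top 74 mm above the bench), grows downwards, stop at 0.058. Spring 200 N/m, damped: one jar sinks it by about 11 mm (small), 14 mm (middle), 17 mm (large); it starts at about 0.011 to 0.017 under the jar already in it
- bay_mid (a point): a steel platform 290 x 104 mm with three bays in a row along its x axis, each about 90 (along the row) x 96 mm inside, pitch 94 mm, marked off by orange lips 4 mm thick and 6 mm high; it sinks straight down in a fixed grey casing 320 x 134 mm whose rim is 36 mm above the bench. This point: centre of the MIDDLE bay, on the platform's top face; it sinks with the platform. x along the row of bays (roughly away from the robot), z up
- bay_near (a point): centre of the lift's END bay nearer the robot, empty at the start, on the platform's top face, 94 mm along -x of the platform; sinks with it
- bay_far (a point): centre of the lift's END bay farther from the robot, empty at the start, on the platform's top face, 94 mm along +x of the platform; sinks with it
- jar46a_center (a point): centre, half-way up, of a small closed round sample jar, white with a wine-red lid of the same width: diameter 46 mm, height 72 mm with lid (lid the top 18 mm), about 220 g; z along its axis, up. Stands either in the lift's middle bay or on a rack at the start
- jar54a_center (a point): centre, half-way up, of a middle-sized closed round sample jar, white with a wine-red lid of the same width: diameter 54 mm, height 82 mm with lid (lid the top 18 mm), about 280 g; z along its axis, up. Stands either in the lift's middle bay or on a rack at the start
- jar62a_center (a point): centre, half-way up, of a large closed round sample jar, white with a wine-red lid of the same width: diameter 62 mm, height 92 mm with lid (lid the top 18 mm), about 340 g; z along its axis, up. Stands either in the lift's middle bay or on a rack at the start
- jar46b_center (a point): centre, half-way up, of a small closed round sample jar, white with a wine-red lid of the same width: diameter 46 mm, height 72 mm with lid (lid the top 18 mm), about 220 g; z along its axis, up. Stands on one of the racks at the start
- jar54b_center (a point): centre, half-way up, of a middle-sized closed round sample jar, white with a wine-red lid of the same width: diameter 54 mm, height 82 mm with lid (lid the top 18 mm), about 280 g; z along its axis, up. Stands on one of the racks at the start
- jar62b_center (a point): centre, half-way up, of a large closed round sample jar, white with a wine-red lid of the same width: diameter 62 mm, height 92 mm with lid (lid the top 18 mm), about 340 g; z along its axis, up. Stands on one of the racks at the start
- jar46c_center (a point): centre, half-way up, of a small closed round sample jar, white with a wine-red lid of the same width: diameter 46 mm, height 72 mm with lid (lid the top 18 mm), about 220 g; z along its axis, up. Stands on one of the racks at the start
- jar54c_center (a point): centre, half-way up, of a middle-sized closed round sample jar, white with a wine-red lid of the same width: diameter 54 mm, height 82 mm with lid (lid the top 18 mm), about 280 g; z along its axis, up. Stands on one of the racks at the start
- jar62c_center (a point): centre, half-way up, of a large closed round sample jar, white with a wine-red lid of the same width: diameter 62 mm, height 92 mm with lid (lid the top 18 mm), about 340 g; z along its axis, up. Stands on one of the racks at the start
- rack_a: One of the two fixed blue racks, a flat square board 170 x 170 mm, top face 60 mm above the bench, bearing four upright jars two by two about 94 mm apart; origin under its centre on the bench
- rack_b: The other of the two fixed blue racks, a flat square board 170 x 170 mm, top face 60 mm above the bench, bearing four upright jars two by two about 94 mm apart; origin under its centre on the bench
- measure: bystander: clear measuring cylinder, 36 mm wide, 248 mm tall, on a 60 mm wide white foot; origin at the centre of its underside
- washbottle: bystander: green bottle with a red cap, 50 mm wide, 170 mm tall; origin at the centre of its underside
- mug: bystander: black mug, 76 mm wide, 85 mm tall, handle to its +y reaching about 75 mm from the axis; origin at the centre of its underside
Mind the look-alikes: they are no part of the job. What is shaped like the part that bears jar46a_center but green is not meant.

How it is judged:
By the outcome, as a careful person would: the job done as asked, in the order asked, and still so for the second after the job is handed in, with the robot touching nothing.
It also fails if it takes over 64 s, if anything falls off the work surface, if the arm or the gripper's body presses on something with over 40 N, if the wrist force passes 120 N, or if a joint passes its speed limit or range.

## Working session

There is one attempt and no reset: what is moved stays moved. The work goes in short steps, Python scripts to look and compute and a tool call to move; the robot and the scene stay as the last step left them, time stands still between calls to the robot, and variables do not carry over. Pictures are saved under pics/ and viewed, about 8 in all and at most 12, crops included, and the job is handed in when it is done.

Besides the shell and the picture viewer there is one more tool, called after "Call:" by a JSON object that holds its "fn" and its "kwargs". move_arm: Moves the arm, as the interface text tells. Its arguments: {"type":"object","properties":{"motion":{"type":"array"}},"required":["motion"]}

```bash
mkdir -p pics; cat > h.py <<'E'
import numpy as np,cv2
from workcell import *
def ray(im,col,row):
    K=np.array(im["mtx"]);T=np.array(im["camera_from_world"])
    d=np.linalg.inv(K)@[col,row,1.]; d=np.array([d[0],-d[1],-d[2]])
    R=T[:3,:3]; return -R.T@T[:3,3], R.T@d
def atz(im,col,row,z):
    c,d=ray(im,col,row); return c+d*(z-c[2])/d[2]
def proj(im,p):
    T=np.array(im["camera_from_world"]);q=T[:3,:3]@np.array(p)+T[:3,3]
    u=np.array(im["mtx"])@[q[0],-q[1],-q[2]]; return u[:2]/u[2]
def save(im,n,crop=None,s=1):
    a=im["color"][...,::-1]
    if crop: x0,y0,x1,y1=crop;a=a[y0:y1,x0:x1]
    cv2.imwrite("pics/"+n,cv2.resize(a,None,fx=s,fy=s,interpolation=cv2.INTER_CUBIC))
E
python3 - <<'E'
from h import *
np.set_printoptions(precision=1,suppress=True)
o=get_obs();print(o["t"],o["ee_pos"],o["orientation"],o["width"],tcp_to_grasp)
for n in("scene","side"):
    im=get_image(n);save(im,n+"0.png",s=1.5)
    print(n,ray(im,256,192))
    for l in("jar46a_center","jar54a_center","jar62a_center"):
        print(l,[(np.array(r["bbox"]).round(1).tolist(),round(r["p"],2)) for r in recognise(im,l)])
    for l,z in(("bay_mid",60),("bay_near",60),("bay_far",60),("rack_a",0),("measure",0),("washbottle",0),("mug",0)):
        for r in mark_of(im,l): print(l,np.array(r["location"]).round(1),round(r["p"],2),atz(im,r["location"][1],r["location"][0],z))
E
```

```text
0.0 [ 176.1 -599.   182.4] [-2.5  1.9  0. ] 87.91859172836308 18.700000000000003
scene (array([1559.1,  192.2,  765.7]), array([-0.8, -0.2, -0.6]))
jar46a_center [([242.4, 173.6, 16.5, 27.4], 0.88), ([251.6, 170.7, 5.9, 15.3], 0.59)]
jar54a_center [([363.0, 190.6, 25.2, 33.1], 0.77), ([178.9, 167.4, 20.7, 28.3], 0.3)]
jar62a_center [([149.8, 163.8, 20.2, 41.0], 0.66), ([236.3, 189.8, 19.5, 31.1], 0.49)]
bay_mid [203.5 360.4] 0.87 [515.  298.4  60. ]
bay_mid [194.4 362.9] 0.3 [467.  306.4  60. ]
bay_near [189.7 358.6] 0.67 [443.7 294.6  60. ]
bay_far [227.6 366.1] 0.96 [623.8 310.6  60. ]
rack_a [202.7 162.9] 0.75 [ 522.8 -289.4    0. ]
rack_a [210.8 207.4] 0.24 [ 541.  -142.7    0. ]
measure [208.  204.3] 0.71 [ 528.6 -155.8    0. ]
measure [189.4 235.5] 0.41 [412.3 -84.9   0. ]
washbottle [210.4 307.3] 0.58 [489.1 151.2   0. ]
washbottle [163.9 150.5] 0.23 [ 300.2 -417.9    0. ]
mug [270.1 226.8] 0.67 [778.1 -26.9   0. ]
side (array([ 293.1, -556.1,  585.1]), array([ 0.3,  0.7, -0.6]))
jar46a_center [([181.1, 258.0, 27.8, 40.4], 0.95), ([228.6, 217.8, 23.0, 39.2], 0.82)]
jar54a_center [([200.3, 132.8, 20.8, 34.0], 0.85)]
jar62a_center [([308.0, 335.4, 47.4, 74.2], 0.85), ([358.4, 311.8, 35.7, 55.5], 0.61)]
bay_mid [144.2 200.8] 0.72 [516.5 298.1  60. ]
bay_mid [309.7 354.7] 0.56 [ 585.1 -309.5   60. ]
bay_mid [150.3 170.1] 0.37 [432.3 301.6  60. ]
bay_near [149.5 170.8] 0.75 [435.  304.8  60. ]
bay_far [136.7 231.2] 0.96 [607.8 302.2  60. ]
rack_a [228.7 243.6] 0.92 [516.3   0.5   0. ]
measure [275.2 277.6] 0.61 [ 526.  -150.3    0. ]
washbottle [232.9 240.6] 0.27 [504.9  -9.    0. ]
mug [208.  345.1] 0.98 [771.  -37.8   0. ]
```

View pics/scene0.png

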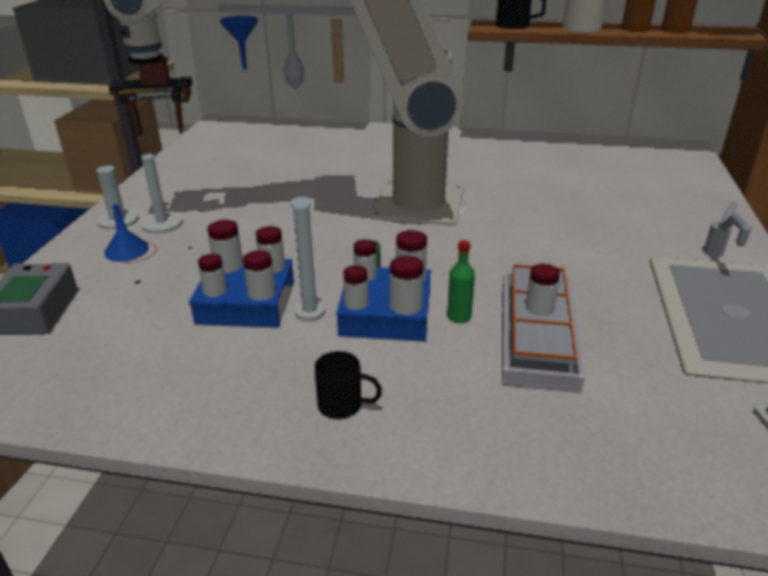

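View pics/side0.png

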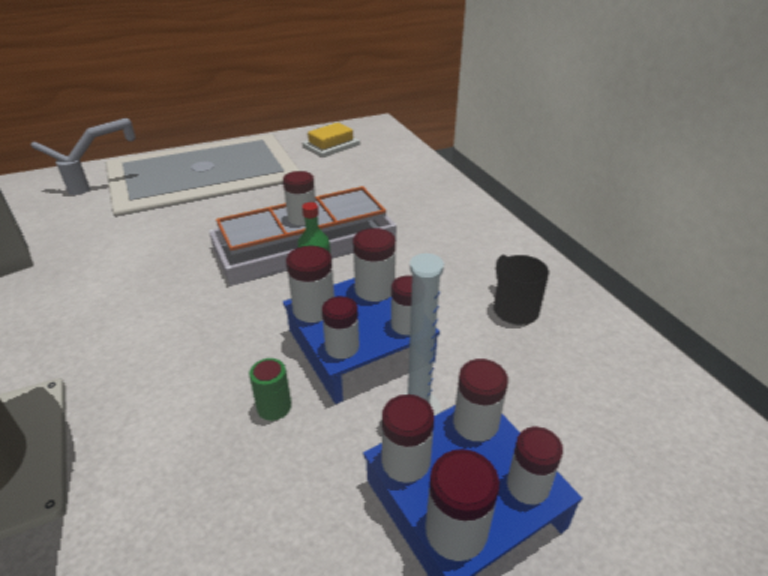

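The scene view (1.5x pixels) shows rack A at about (243,290), holding four jars, and rack B at (385,300), also with four. The lift is at (540,325) with one jar in its middle bay at (543,288). The measuring cylinder stands at (305,260) between the racks, the bottle at (460,285) and the mug at (340,385). The side view also shows a green look-alike jar at (270,388).

I'll size each jar by fitting a lid model in both views.

```bash
cat > fit.py <<'E'
from h import *
from scipy.optimize import minimize
SZ={46:72,54:82,62:92}
def redmask(im):
    a=im["color"].astype(int);r,g,b=a[...,0],a[...,1],a[...,2]
    return ((r>1.7*g)&(r>1.5*b)&(r>35)).astype(np.uint8)
def hull(im,x,y,D,zt,h=18,s=8):
    t=np.linspace(0,2*np.pi,40,endpoint=False)
    P=[(x+D/2*np.cos(q),y+D/2*np.sin(q),z) for q in t for z in(zt-h,zt)]
    return cv2.convexHull(np.float32([proj(im,p) for p in P]))
def ext(h): h=h[:,0];return np.r_[h.min(0),h.max(0)]
def blobs(im,amin=60):
    n,l,s,c=cv2.connectedComponentsWithStats(redmask(im))
    return [(np.array([s[i][0]-.5,s[i][1]-.5,s[i][0]+s[i][2]-.5,s[i][1]+s[i][3]-.5]),int(s[i][4])) for i in range(1,n) if s[i][4]>amin]
E
python3 - <<'E'
from fit import *
np.set_printoptions(precision=1,suppress=True)
for n in("scene","side"):
    im=get_image(n);print(n)
    for b,a in blobs(im):
        cx,cy=(b[0]+b[2])/2,(b[1]+b[3])/2
        out=[]
        for D,H in SZ.items():
            for base in ((60,) ):
                p=atz(im,cx,cy,base+H-9)
                if not(250<p[0]<800 and -500<p[1]<450): continue
                hh=hull(im,p[0],p[1],D,base+H);e=ext(hh)
                out.append((D,p[:2].round(0).tolist(),"w/h err",round(b[2]-b[0]-e[2]+e[0],1),round(b[3]-b[1]-e[3]+e[1],1),"area",round(a/cv2.contourArea(hh),2)))
        if out: print(b,a,*out,sep="\n  ")
E
```

```text
scene
[138.5 146.5 157.5 158.5]
  189
  (46, [436.0, -354.0], 'w/h err', np.float64(3.2), np.float64(-0.1), 'area', 1.19)
  (54, [453.0, -346.0], 'w/h err', np.float64(0.3), np.float64(-1.6), 'area', 0.9)
  (62, [471.0, -337.0], 'w/h err', np.float64(-2.7), np.float64(-3.0), 'area', 0.7)
[170.5 151.5 186.5 161.5]
  141
  (46, [445.0, -252.0], 'w/h err', np.float64(0.2), np.float64(-2.4), 'area', 0.86)
  (54, [462.0, -245.0], 'w/h err', np.float64(-2.7), np.float64(-3.9), 'area', 0.65)
  (62, [480.0, -238.0], 'w/h err', np.float64(-5.7), np.float64(-5.4), 'area', 0.51)
[264.5 153.5 283.5 166.5]
  207
  (46, [419.0, 39.0], 'w/h err', np.float64(3.6), np.float64(0.3), 'area', 1.21)
  (54, [437.0, 41.0], 'w/h err', np.float64(0.6), np.float64(-1.3), 'area', 0.92)
  (62, [455.0, 44.0], 'w/h err', np.float64(-2.4), np.float64(-2.8), 'area', 0.71)
[236.5 159.5 250.5 169.5]
  115
  (46, [461.0, -46.0], 'w/h err', np.float64(-1.7), np.float64(-3.0), 'area', 0.65)
  (54, [478.0, -42.0], 'w/h err', np.float64(-4.7), np.float64(-4.6), 'area', 0.49)
  (62, [495.0, -39.0], 'w/h err', np.float64(-7
[... 3904 characters left out ...]
3.4), np.float64(-8.7), 'area', 0.69)
  (62, [459.0, -249.0], 'w/h err', np.float64(-9.5), np.float64(-13.8), 'area', 0.51)
[344.5 284.5 373.5 309.5]
  534
  (46, [569.0, -324.0], 'w/h err', np.float64(-4.2), np.float64(-8.2), 'area', 0.62)
  (54, [563.0, -329.0], 'w/h err', np.float64(-10.4), np.float64(-13.6), 'area', 0.45)
  (62, [557.0, -334.0], 'w/h err', np.float64(-17.0), np.float64(-19.2), 'area', 0.34)
[287.5 300.5 331.5 340.5]
  1383
  (46, [481.0, -326.0], 'w/h err', np.float64(10.3), np.float64(3.5), 'area', 1.41)
  (54, [477.0, -331.0], 'w/h err', np.float64(3.7), np.float64(-2.5), 'area', 1.01)
  (62, [473.0, -336.0], 'w/h err', np.float64(-3.2), np.float64(-8.8), 'area', 0.76)
```

The sizes come out consistent: three large, three small, and two middle jars on rack A at about (562,-232) and (463,-243). The jar in the lift is also middle-sized. Next I'll fit the lift pose and view a close crop of my chosen jars.

```bash
python3 - <<'E'
from fit import *
np.set_printoptions(precision=1,suppress=True)
for n,win in(("scene",(335,170,395,245)),("side",(140,120,265,170))):
    im=get_image(n)
    a=im["color"].astype(int);r,g,b=a[...,0],a[...,1],a[...,2]
    m=((r>1.5*g)&(g>1.25*b)&(r>70)); k=np.zeros_like(m);k[win[1]:win[3],win[0]:win[2]]=1
    ys,xs=np.nonzero(m&k)
    P=np.float32([atz(im,x,y,65)[:2] for x,y in zip(xs,ys)])
    print(n,len(P),cv2.minAreaRect(P),cv2.boxPoints(cv2.minAreaRect(P)))
    if n=="scene": A=cv2.resize(im["color"][140:225,125:205],None,fx=5,fy=5)
    else:
        B=cv2.resize(im["color"][225:384,230:400],None,fx=2.5,fy=2.5)
C=cv2.resize(im["color"][105:190,135:270],None,fx=3,fy=3)
h=max(x.shape[0] for x in(A,B))
cv2.imwrite("pics/crop.png",np.hstack([cv2.copyMakeBorder(x,0,h-x.shape[0],0,0,0) for x in(B,cv2.resize(C,(370,233)))])[...,::-1])
E
```

```text
scene 226 ((528.3113403320312, 298.5282287597656), (288.45587158203125, 102.62165832519531), 0.7910318374633789) [[383.4 347.8]
 [384.8 245.2]
 [673.2 249.2]
 [671.8 351.8]]
side 391 ((517.2728271484375, 293.54486083984375), (288.3148498535156, 108.4092788696289), 1.2668256759643555) [[372.  344.5]
 [374.3 236.2]
 [662.6 242.5]
 [660.2 350.9]]
```

View pics/crop.png

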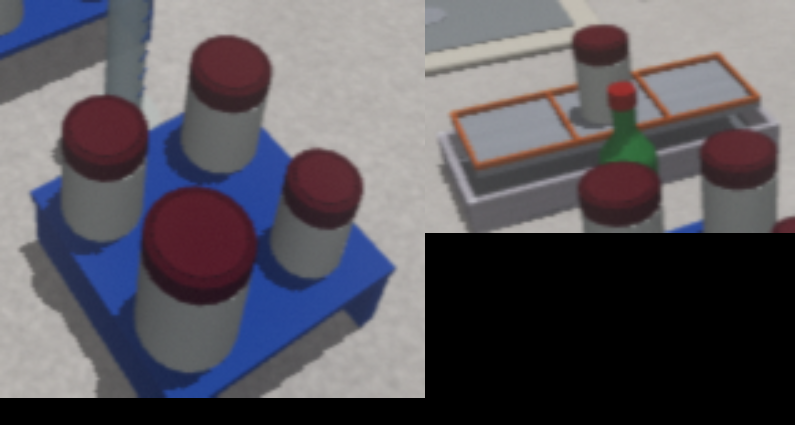

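The crop shows the four jars of rack A (crop pixels). The large one is at (200,270), the small one at (318,210), and the two middle ones at (105,165) and (228,105). The red bottle cap and the green-bodied jar are not candidates. I chose the two middle jars. I'll go up first, clear of the tall rods, then fly over.

Call:
{"fn": "move_arm", "kwargs": {"motion": [[0, 0, 40, 0, 0, 0.12, 75], [0, 0, 80, 0, 0, 0.24, 75], [0, 0, 120, 0, 0, 0.36, 75], [0, 0, 150, 0, 0, 0.48, 75], [25, 30, 150, 0, 0, 0.6, 75]]}}

```text
t: 1.72
ee_pos: [199.8, -576.0, 340.6]
orientation: [2.949, -1.048, 0.01]
ft_force: [1.6, 0.7, 1.1]
width: 74.9
```

Call:
{"fn": "move_arm", "kwargs": {"motion": [[25, 30, 0, 0, 0, 0.12, 75], [50, 60, 0, 0, 0, 0.24, 75], [75, 90, 0, 0, 0, 0.36, 75], [100, 120, 0, 0, 0, 0.48, 75], [125, 150, 0, 0, 0, 0.6, 75]]}}

```text
t: 2.13
ee_pos: [327.0, -418.1, 333.4]
orientation: [3.139, -0.125, 0.001]
ft_force: [0.2, 0.8, 0.9]
width: 75.0
```

Call:
{"fn": "move_arm", "kwargs": {"motion": [[25, 30, 0, 0, 0, 0, 75], [50, 60, 0, 0, 0, 0, 75], [75, 90, 0, 0, 0, 0, 75], [100, 120, 0, 0, 0, 0, 75], [135, 170, 0, 0, 0, 0, 75]]}}

```text
t: 2.55
ee_pos: [451.2, -264.2, 333.4]
orientation: [3.138, -0.134, 0.001]
ft_force: [0.6, -0.5, 0.5]
width: 75.2
```

```bash
cat > where.py <<'E'
from fit import *
from scipy.spatial.transform import Rotation as R
np.set_printoptions(precision=1,suppress=True)
def st():
    o=get_obs();M=R.from_rotvec(o["orientation"]).as_matrix()
    print("t",round(o["t"],2),"tcp",o["ee_pos"],"jaw yaw",round(np.arctan2(M[1,0],M[0,0]),3),"z",M[:,2].round(3),"F",o["ft_force"],"w",round(o["width"],1),"q",np.round(o["qpos"],2))
E
python3 - <<'E'
from where import *
st()
im=get_image("wrist");save(im,"w1.png",s=1.5)
for b,a in blobs(im,300):
    cx,cy=(b[0]+b[2])/2,(b[1]+b[3])/2
    for D,H in SZ.items():
        p=atz(im,cx,cy,60+H-9);e=ext(hull(im,p[0],p[1],D,60+H))
        p=p+atz(im,cx,cy,60+H-9)-atz(im,(e[0]+e[2])/2,(e[1]+e[3])/2,60+H-9)
        print(b,D,p[:2],b[2]-b[0]-e[2]+e[0],b[3]-b[1]-e[3]+e[1])
E
```

```text
t 2.55 tcp [ 451.2 -264.2  333.4] jaw yaw -0.085 z [ 0. -0. -1.] F [ 0.6 -0.5  0.5] w 75.2 q [-0.6  0.1  1.7 -0.   1.3 -0.5]
[330.5 104.5 377.5 151.5] 46 [ 563.9 -233.8] 3.734527587890625 6.332916259765625
[330.5 104.5 377.5 151.5] 54 [ 561.1 -232.9] -4.3311767578125 -1.743377685546875
[330.5 104.5 377.5 151.5] 62 [ 558.4 -232.2] -12.807708740234375 -10.426429748535156
[245.5 121.5 291.5 167.5] 46 [ 462.5 -244.4] 6.5684051513671875 5.567222595214844
[245.5 121.5 291.5 167.5] 54 [ 462.4 -243.3] -1.473297119140625 -2.3337020874023438
[245.5 121.5 291.5 167.5] 62 [ 462.2 -242.2] -9.937210083007812 -10.6365966796875
[340.5 185.5 377.5 221.5] 46 [ 568.4 -326.9] -4.1514892578125 -3.5242919921875
[340.5 185.5 377.5 221.5] 54 [ 565.5 -323.8] -11.79034423828125 -10.828018188476562
[340.5 185.5 377.5 221.5] 62 [ 562.7 -320.7] -19.818206787109375 -18.503326416015625
[258.5 196.5 309.5 247.5] 46 [ 473.9 -343.1] 13.57110595703125 11.769012451171875
[258.5 196.5 309.5 247.5] 54 [ 473.4 -339.6] 6.13519287109375 4.646575927734375
[258.5 196.5 309.5 247.5] 62 [ 472.9 -336.1] -1.745208740234375 -2.83819580078125
```

The wrist view agrees: the targets are at (462.4,-243.3) and (561,-233), both middle-sized. Descending on the first.

Call:
{"fn": "move_arm", "kwargs": {"motion": [[6, 12, -20, 0, 0, 0.05, 75], [11, 21, -50, 0, 0, 0.1, 75], [11, 21, -90, 0, 0, 0.1, 75], [11, 21, -130, 0, 0, 0.1, 75], [11, 21, -160, 0, 0, 0.1, 75]]}}

```text
t: 3.02
ee_pos: [460.1, -243.7, 170.7]
orientation: [-3.141, -0.025, 0.002]
ft_force: [0.0, -0.5, 0.2]
width: 74.9
```

Call:
{"fn": "move_arm", "kwargs": {"motion": [[0, 0, -20, 0, 0, 0, 75], [0, 0, -40, 0, 0, 0, 75], [0, 0, -60, 0, 0, 0, 75], [0, 0, -82, 0, 0, 0, 75], [0, 0, -82, 0, 0, 0, 75]]}}

```text
t: 3.43
ee_pos: [458.6, -243.3, 87.8]
orientation: [-3.138, -0.023, 0.009]
ft_force: [-1.3, 1.3, -0.3]
width: 74.7
```

Call:
{"fn": "move_arm", "kwargs": {"motion": [[0, 0, 0, 0, 0, 0, 50], [0, 0, 0, 0, 0, 0, 50], [0, 0, 0, 0, 0, 0, 50], [0, 0, 0, 0, 0, 0, 50], [0, 0, 0, 0, 0, 0, 50]]}}

```text
t: 3.85
ee_pos: [462.1, -245.1, 92.6]
orientation: [3.14, 0.024, 0.004]
ft_force: [0.5, -0.3, 4.2]
width: 53.0
```

Call:
{"fn": "move_arm", "kwargs": {"motion": [[0, 0, 15, 0, 0, 0, 50], [0, 0, 45, 0, 0, 0, 50], [0, 0, 80, 0, 0, 0, 50], [0, 0, 120, 0, 0, 0, 50], [0, 0, 160, 0, 0, 0, 50]]}}

```text
t: 4.27
ee_pos: [460.1, -244.0, 252.7]
orientation: [-3.141, -0.024, 0.002]
ft_force: [1.3, 0.3, -2.5]
width: 53.0
```

Call:
{"fn": "move_arm", "kwargs": {"motion": [[0, 0, 40, 0, 0, 0, 50], [0, 0, 80, 0, 0, 0, 50], [4, 20, 80, 0, 0, 0, 50], [12, 50, 80, 0, 0, 0, 50], [22, 85, 80, 0, 0, 0, 50]]}}

```text
t: 4.68
ee_pos: [482.8, -159.5, 332.3]
orientation: [3.141, 0.019, 0.002]
ft_force: [1.4, 0.6, -3.0]
width: 53.2
```

Call:
{"fn": "move_arm", "kwargs": {"motion": [[10, 38, 0, 0, 0, 0, 50], [20, 76, 0, 0, 0, 0, 50], [30, 114, 0, 0, 0, 0, 50], [40, 152, 0, 0, 0, 0, 50], [50, 190, 0, 0, 0, 0, 50]]}}

```text
t: 5.1
ee_pos: [532.7, 32.4, 331.3]
orientation: [3.141, 0.024, -0.0]
ft_force: [1.4, -0.1, -2.6]
width: 52.9
```

Call:
{"fn": "move_arm", "kwargs": {"motion": [[10, 38, 0, 0, 0, 0, 50], [20, 76, 0, 0, 0, 0, 50], [30, 114, 0, 0, 0, 0, 50], [40, 152, 0, 0, 0, 0, 50], [50, 190, 0, 0, 0, 0, 50]]}}

```text
t: 5.52
ee_pos: [582.7, 222.4, 331.2]
orientation: [3.141, 0.024, -0.001]
ft_force: [0.4, 0.4, -1.9]
width: 53.0
```

Call:
{"fn": "move_arm", "kwargs": {"motion": [[10, 30, -10, 0, 0, 0, 50], [20, 60, -20, 0, 0, 0, 50], [30, 78, -50, 0, 0, 0, 50], [30, 78, -90, 0, 0, 0, 50], [30, 78, -90, 0, 0, 0, 50]]}}

```text
t: 5.93
ee_pos: [608.3, 297.5, 232.5]
orientation: [3.135, 0.026, -0.02]
ft_force: [-2.3, -2.0, -3.7]
width: 53.0
```

```bash
python3 - <<'E'
from where import *
st()
im=get_image("wrist");save(im,"w2.png",s=1.5)
for l in("bay_mid","bay_near","bay_far"):
    for r in mark_of(im,l): print(l,np.array(r["location"]).round(1),round(r["p"],2),atz(im,r["location"][1],r["location"][0],60))
print([(l,proj(im,p)) for l,p in(("far",(614,299,60)),("mid",(520,297,60)))])
a=im["color"].astype(int);r,g,b=a[...,0],a[...,1],a[...,2]
ys,xs=np.nonzero((r>1.5*g)&(g>1.25*b)&(r>70))
P=np.float32([atz(im,x,y,65)[:2] for x,y in zip(xs,ys)]);print(len(P),cv2.minAreaRect(P),cv2.boxPoints(cv2.minAreaRect(P)))
E
```

```text
t 5.93 tcp [608.3 297.5 232.5] jaw yaw 0.017 z [-0. -0. -1.] F [-2.3 -2.  -3.7] w 53.0 q [ 0.4  0.5  1.4 -0.   1.2  0.4]
bay_far [163.1 266. ] 0.78 [612.1 301.2  60. ]
[('far', array([267.7, 165.1])), ('mid', array([182.2, 165.4]))]
3168 ((519.4263916015625, 298.6886901855469), (291.505126953125, 104.63651275634766), 1.363378882408142) [[372.5 347.5]
 [375.  242.9]
 [666.4 249.9]
 [663.9 354.5]]
```

View pics/w2.png

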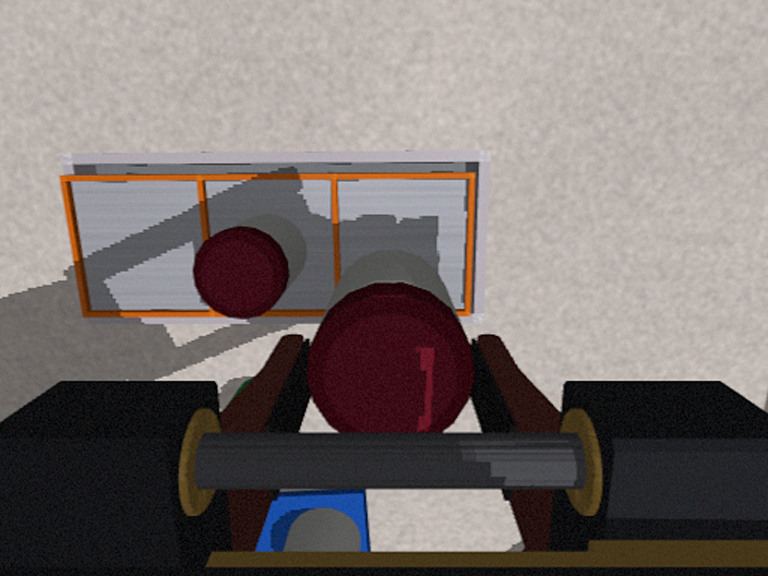

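The wrist view shows the far bay empty at (405,245), with the held jar in front of it at (390,360). The lift fit gives the far bay at (613,301) and the near bay at (425.4,296.5). Lowering.

Call:
{"fn": "move_arm", "kwargs": {"motion": [[0, 2, -25, 0, 0, 0, 50], [0, 2, -60, 0, 0, 0, 50], [0, 2, -95, 0, 0, 0, 50], [0, 2, -120, 0, 0, 0, 50], [0, 2, -130, 0, 0, 0, 50]]}}

```text
t: 6.55
ee_pos: [612.6, 299.4, 110.2]
orientation: [3.141, 0.022, -0.002]
ft_force: [-0.6, 0.4, -3.2]
width: 53.1
```

Call:
{"fn": "move_arm", "kwargs": {"motion": [[0, 0, -4, 0, 0, 0, 50], [0, 0, -8, 0, 0, 0, 50], [0, 0, -12, 0, 0, 0, 50], [0, 0, -15, 0, 0, 0, 50], [0, 0, -18, 0, 0, 0, 50]]}}

```text
t: 6.97
ee_pos: [614.1, 300.9, 94.6]
orientation: [-3.14, -0.024, -0.004]
ft_force: [0.7, 0.3, -3.6]
width: 53.4
```

Call:
{"fn": "move_arm", "kwargs": {"motion": [[0, 0, -2, 0, 0, 0, 50], [0, 0, -4, 0, 0, 0, 50], [0, 0, -6, 0, 0, 0, 50], [0, 0, -8, 0, 0, 0, 50], [0, 0, -10, 0, 0, 0, 50]]}}

```text
t: 7.38
ee_pos: [613.5, 300.8, 83.4]
orientation: [-3.141, -0.024, -0.001]
ft_force: [-0.1, -0.7, -0.8]
width: 53.5
```

Call:
{"fn": "move_arm", "kwargs": {"motion": [[0, 0, -2, 0, 0, 0, 50], [0, 0, -4, 0, 0, 0, 50], [0, 0, -6, 0, 0, 0, 50], [0, 0, -6, 0, 0, 0, 50], [0, 0, -6, 0, 0, 0, 50]]}}

```text
t: 7.8
ee_pos: [613.3, 300.6, 77.3]
orientation: [-3.141, -0.023, -0.001]
ft_force: [0.3, 0.3, 0.3]
width: 53.1
```

```bash
python3 - <<'E'
from where import *
st()
im=get_image("side");save(im,"s1.png",(130,80,290,200),4)
E
```

```text
t 7.8 tcp [613.3 300.6  77.3] jaw yaw 0.015 z [ 0.  0. -1.] F [0.3 0.3 0.3] w 53.1 q [0.4 0.6 1.6 0.  1.  0.4]
```

View pics/s1.png

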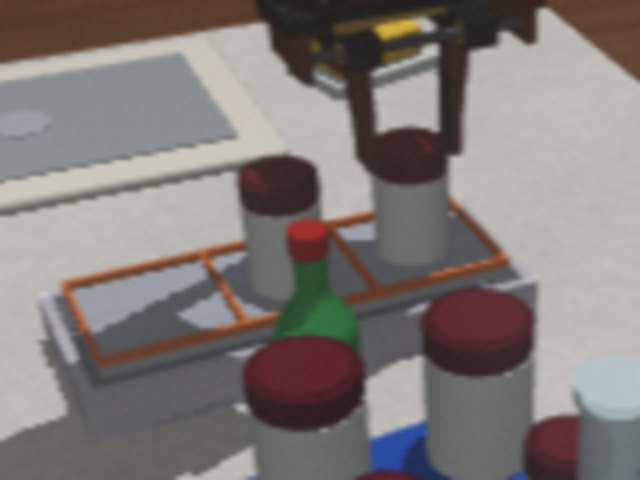

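The crop shows the jar standing in the far bay (410,220) and the platform sunk. The wrist force is about 0, so the spring carries the jar. Releasing.

Call:
{"fn": "move_arm", "kwargs": {"motion": [[0, 0, 0, 0, 0, 0, 58], [0, 0, 0, 0, 0, 0, 62], [0, 0, 0, 0, 0, 0, 70], [0, 0, 0, 0, 0, 0, 72], [0, 0, 10, 0, 0, 0, 72]]}}

```text
t: 8.27
ee_pos: [611.5, 299.8, 85.5]
orientation: [3.14, 0.024, -0.006]
ft_force: [-0.8, -0.3, 0.1]
width: 71.7
```

Call:
{"fn": "move_arm", "kwargs": {"motion": [[0, 0, 20, 0, 0, 0, 72], [0, 0, 50, 0, 0, 0, 72], [0, 0, 90, 0, 0, 0, 72], [0, 0, 130, 0, 0, 0, 72], [0, 0, 170, 0, 0, 0, 72]]}}

```text
t: 8.68
ee_pos: [612.7, 300.3, 259.7]
orientation: [3.141, 0.024, -0.0]
ft_force: [-0.4, 1.4, 0.2]
width: 71.9
```

Call:
{"fn": "move_arm", "kwargs": {"motion": [[0, 0, 40, 0, 0, 0, 72], [-2, -30, 70, 0, 0, 0, 72], [-5, -70, 75, 0, 0, 0, 72], [-8, -110, 75, 0, 0, 0, 72], [-11, -150, 75, 0, 0, 0, 72]]}}

```text
t: 9.1
ee_pos: [601.9, 149.4, 334.3]
orientation: [-3.141, -0.025, -0.004]
ft_force: [0.4, -0.8, -0.4]
width: 72.1
```

Call:
{"fn": "move_arm", "kwargs": {"motion": [[-4, -40, 0, 0, 0, 0, 72], [-8, -80, 0, 0, 0, 0, 72], [-12, -120, 0, 0, 0, 0, 72], [-16, -160, 0, 0, 0, 0, 72], [-20, -200, 0, 0, 0, 0, 72]]}}

```text
t: 9.52
ee_pos: [581.4, -51.3, 333.2]
orientation: [3.141, 0.024, 0.001]
ft_force: [1.5, 0.6, 0.1]
width: 71.8
```

Call:
{"fn": "move_arm", "kwargs": {"motion": [[-4, -40, 0, 0, 0, 0, 72], [-8, -80, 0, 0, 0, 0, 72], [-12, -120, 0, 0, 0, 0, 72], [-18, -155, 0, 0, 0, 0, 72], [-21, -184, 0, 0, 0, 0, 72]]}}

```text
t: 9.93
ee_pos: [560.0, -236.0, 333.1]
orientation: [3.141, 0.022, 0.001]
ft_force: [-0.4, -0.3, -0.1]
width: 71.8
```

```bash
python3 - <<'E'
from where import *
st()
im=get_image("wrist")
for b,a in blobs(im,300):
    cx,cy=(b[0]+b[2])/2,(b[1]+b[3])/2
    D,H=54,82
    p=atz(im,cx,cy,60+H-9);e=ext(hull(im,p[0],p[1],D,60+H))
    p=p+atz(im,cx,cy,60+H-9)-atz(im,(e[0]+e[2])/2,(e[1]+e[3])/2,60+H-9)
    print(b,D,p[:2],b[2]-b[0]-e[2]+e[0],b[3]-b[1]-e[3]+e[1])
im=get_image("side");save(im,"s2.png",(130,80,290,200),4)
for l in ("bay_mid","bay_near","bay_far","measure"):
    print(l,[(atz(im,r["location"][1],r["location"][0],46 if l!="measure" else 0),round(r["p"],2)) for r in mark_of(im,l)])
E
```

```text
t 9.93 tcp [ 560.  -236.   333.1] jaw yaw 0.014 z [ 0. -0. -1.] F [-0.4 -0.3 -0.1] w 71.8 q [-0.4  0.3  1.5 -0.   1.4 -0.4]
[ 81.5  -0.5 109.5  23.5] 54 [384.2 -77.6] -31.1810302734375 -36.608137130737305
[237.5 138.5 282.5 184.5] 54 [ 559.6 -234.1] -1.9927978515625 -2.053863525390625
[247.5 218.5 282.5 252.5] 54 [ 566.9 -326.7] -9.401199340820312 -12.1326904296875
[184.5 224.5 212.5 271.5] 54 [ 484.5 -344.4] -17.59295654296875 1.19659423828125
bay_mid [(array([521., 301.,  46.]), 0.86), (array([530.4, 354. ,  46. ]), 0.26)]
bay_near [(array([426.1, 298.5,  46. ]), 0.61)]
bay_far [(array([424.3, 299.8,  46. ]), 0.66), (array([610.1, 297.2,  46. ]), 0.61), (array([475.6,  -3. ,  46. ]), 0.33)]
measure []
```

View pics/s2.png

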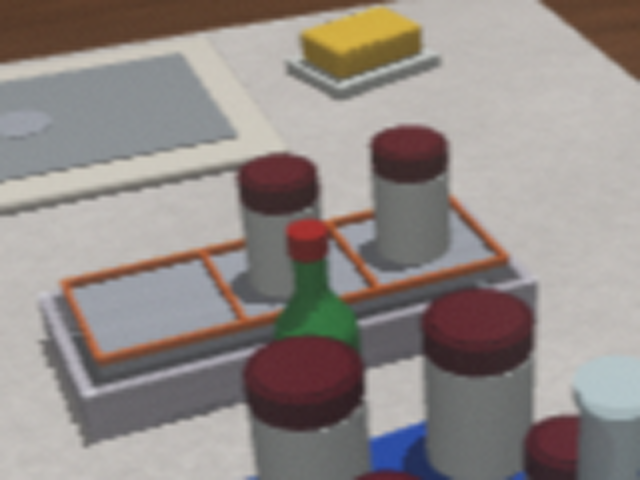

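The jar stands upright in the far bay (410,195), and the middle jar is unmoved. I'm above the second target (560,-233.5). I'll yaw a little for extra room beside the measuring cylinder and go down.

Call:
{"fn": "move_arm", "kwargs": {"motion": [[-1, 0, -30, 0, 0, 0.06, 72], [-1, 0, -65, 0, 0, 0.12, 72], [-1, 0, -100, 0, 0, 0.12, 72], [-1, 0, -135, 0, 0, 0.12, 72], [-1, 0, -160, 0, 0, 0.12, 72]]}}

```text
t: 10.65
ee_pos: [559.2, -231.2, 169.6]
orientation: [-3.133, -0.215, 0.003]
ft_force: [-0.9, -0.3, 0.9]
width: 72.2
```

Call:
{"fn": "move_arm", "kwargs": {"motion": [[0, 0, -20, 0, 0, 0, 72], [0, 0, -40, 0, 0, 0, 72], [0, 0, -60, 0, 0, 0, 72], [0, 0, -81, 0, 0, 0, 72], [0, 0, -81, 0, 0, 0, 72]]}}

```text
t: 11.07
ee_pos: [557.9, -230.7, 87.7]
orientation: [-3.131, -0.215, 0.009]
ft_force: [-0.6, 0.5, -1.2]
width: 71.7
```

Call:
{"fn": "move_arm", "kwargs": {"motion": [[0, 0, 0, 0, 0, 0, 50], [0, 0, 0, 0, 0, 0, 50], [0, 0, 0, 0, 0, 0, 50], [0, 0, 0, 0, 0, 0, 50], [0, 0, 0, 0, 0, 0, 50]]}}

```text
t: 11.48
ee_pos: [561.2, -233.8, 92.8]
orientation: [3.133, 0.212, 0.004]
ft_force: [0.3, 0.9, 5.0]
width: 53.3
```

Call:
{"fn": "move_arm", "kwargs": {"motion": [[0, 0, 15, 0, 0, 0, 50], [0, 0, 45, 0, 0, 0, 50], [0, 0, 80, 0, 0, 0, 50], [0, 0, 120, 0, 0, 0, 50], [0, 0, 160, 0, 0, 0, 50]]}}

```text
t: 11.9
ee_pos: [559.2, -233.2, 252.4]
orientation: [-3.134, -0.211, 0.002]
ft_force: [0.5, -0.2, -4.0]
width: 53.3
```

Call:
{"fn": "move_arm", "kwargs": {"motion": [[0, 0, 40, 0, 0, 0, 50], [0, 0, 80, 0, 0, 0, 50], [-5, 20, 80, 0, 0, -0.04, 50], [-13, 50, 80, 0, 0, -0.08, 50], [-22, 85, 80, 0, 0, -0.11, 50]]}}

```text
t: 12.32
ee_pos: [537.8, -148.7, 331.9]
orientation: [3.141, 0.032, 0.002]
ft_force: [0.1, 0.8, -2.5]
width: 52.9
```

Call:
{"fn": "move_arm", "kwargs": {"motion": [[-10, 38, 0, 0, 0, 0, 50], [-20, 76, 0, 0, 0, 0, 50], [-30, 114, 0, 0, 0, 0, 50], [-40, 152, 0, 0, 0, 0, 50], [-50, 190, 0, 0, 0, 0, 50]]}}

```text
t: 12.73
ee_pos: [486.8, 42.9, 331.3]
orientation: [-3.141, -0.038, -0.0]
ft_force: [0.2, 0.7, -2.9]
width: 53.2
```

Call:
{"fn": "move_arm", "kwargs": {"motion": [[-10, 38, 0, 0, 0, 0, 50], [-20, 76, 0, 0, 0, 0, 50], [-30, 114, 0, 0, 0, 0, 50], [-40, 152, 0, 0, 0, 0, 50], [-50, 190, 0, 0, 0, 0, 50]]}}

```text
t: 13.15
ee_pos: [436.9, 233.0, 331.4]
orientation: [-3.141, -0.039, -0.0]
ft_force: [0.8, 0.3, -2.9]
width: 53.0
```

Call:
{"fn": "move_arm", "kwargs": {"motion": [[-5, 30, -10, 0, 0, 0, 50], [-13, 60, -30, 0, 0, 0, 50], [-13, 65, -65, 0, 0, 0, 50], [-13, 65, -90, 0, 0, 0, 50], [-13, 65, -90, 0, 0, 0, 50]]}}

```text
t: 13.57
ee_pos: [421.4, 294.9, 236.2]
orientation: [3.136, 0.042, -0.013]
ft_force: [-2.0, 0.4, -2.6]
width: 53.2
```

```bash
python3 - <<'E'
from where import *
st()
im=get_image("wrist");save(im,"w3.png",s=1.5)
for l in("bay_mid","bay_near","bay_far"):
    for r in mark_of(im,l): print(l,np.array(r["location"]).round(1),round(r["p"],2),atz(im,r["location"][1],r["location"][0],46))
a=im["color"].astype(int);r,g,b=a[...,0],a[...,1],a[...,2]
ys,xs=np.nonzero((r>1.5*g)&(g>1.25*b)&(r>70))
P=np.float32([atz(im,x,y,51)[:2] for x,y in zip(xs,ys)]);print(len(P),cv2.boxPoints(cv2.minAreaRect(P)))
E
```

```text
t 13.57 tcp [421.4 294.9 236.2] jaw yaw 0.026 z [-0. -0. -1.] F [-2.   0.4 -2.6] w 53.2 q [ 0.6  0.2  1.8 -0.   1.1  0.6]
bay_near [165.4 265. ] 0.57 [425.1 293.   46. ]
2876 [[372.8 348. ]
 [379.1  31.3]
 [670.7  37.1]
 [664.4 353.8]]
```

View pics/w3.png

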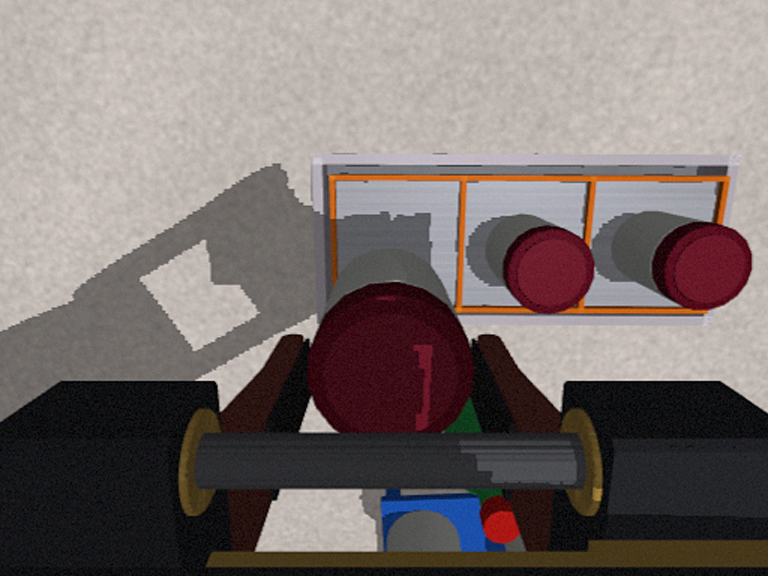

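The near bay (397,245) is empty, and the other two jars stand in theirs. The held jar is over the near bay. Contact is expected with the base at about 46 mm, settling at about 32 mm.

Call:
{"fn": "move_arm", "kwargs": {"motion": [[0, 0, -30, 0, 0, 0, 50], [0, 0, -65, 0, 0, 0, 50], [0, 0, -100, 0, 0, 0, 50], [0, 0, -130, 0, 0, 0, 50], [0, 0, -145, 0, 0, 0, 50]]}}

```text
t: 14.18
ee_pos: [425.2, 295.8, 95.0]
orientation: [3.141, 0.038, -0.001]
ft_force: [0.3, -0.4, -3.0]
width: 53.1
```

Call:
{"fn": "move_arm", "kwargs": {"motion": [[0, 0, -4, 0, 0, 0, 50], [0, 0, -8, 0, 0, 0, 50], [0, 0, -12, 0, 0, 0, 50], [0, 0, -15, 0, 0, 0, 50], [0, 0, -18, 0, 0, 0, 50]]}}

```text
t: 14.6
ee_pos: [426.2, 297.1, 79.4]
orientation: [-3.14, -0.039, -0.004]
ft_force: [0.3, 0.1, -2.4]
width: 53.2
```

Call:
{"fn": "move_arm", "kwargs": {"motion": [[0, 0, -2, 0, 0, 0, 50], [0, 0, -4, 0, 0, 0, 50], [0, 0, -6, 0, 0, 0, 50], [0, 0, -8, 0, 0, 0, 50], [0, 0, -10, 0, 0, 0, 50]]}}

```text
t: 15.02
ee_pos: [425.7, 296.9, 68.4]
orientation: [-3.141, -0.039, -0.002]
ft_force: [1.1, -0.2, -0.0]
width: 52.9
```

Call:
{"fn": "move_arm", "kwargs": {"motion": [[0, 0, -2, 0, 0, 0, 50], [0, 0, -4, 0, 0, 0, 50], [0, 0, -5, 0, 0, 0, 50], [0, 0, -5, 0, 0, 0, 50], [0, 0, -5, 0, 0, 0, 50]]}}

```text
t: 15.43
ee_pos: [425.3, 296.6, 63.2]
orientation: [-3.141, -0.039, -0.0]
ft_force: [1.5, 1.1, 0.6]
width: 53.4
```

The force is about 0, so the spring carries the jar. Releasing and withdrawing.

Call:
{"fn": "move_arm", "kwargs": {"motion": [[0, 0, 0, 0, 0, 0, 58], [0, 0, 0, 0, 0, 0, 62], [0, 0, 0, 0, 0, 0, 70], [0, 0, 0, 0, 0, 0, 72], [0, 0, 10, 0, 0, 0, 72]]}}

```text
t: 15.85
ee_pos: [423.7, 295.6, 72.0]
orientation: [3.139, 0.039, -0.005]
ft_force: [-0.5, 0.2, 0.3]
width: 71.9
```

Call:
{"fn": "move_arm", "kwargs": {"motion": [[0, 0, 20, 0, 0, 0, 72], [0, 0, 55, 0, 0, 0, 72], [0, 0, 95, 0, 0, 0, 72], [0, 0, 135, 0, 0, 0, 72], [0, 0, 175, 0, 0, 0, 72]]}}

```text
t: 16.27
ee_pos: [424.5, 296.1, 250.7]
orientation: [3.141, 0.039, -0.0]
ft_force: [-0.3, 0.9, -0.3]
width: 72.3
```

Call:
{"fn": "move_arm", "kwargs": {"motion": [[0, 0, 40, 0, 0, 0, 72], [0, -20, 70, 0, 0, 0, 72], [0, -50, 70, 0, 0, 0, 72], [0, -70, 70, 0, 0, 0, 72], [0, -70, 70, 0, 0, 0, 72]]}}

```text
t: 16.68
ee_pos: [424.7, 223.9, 319.7]
orientation: [3.141, 0.036, 0.002]
ft_force: [-0.3, 0.3, 0.4]
width: 72.0
```

```bash
python3 - <<'E'
from where import *
st()
im=get_image("scene");A=cv2.resize(im["color"][120:290,110:400],None,fx=2.7,fy=2.0)
im=get_image("side");B=im["color"][100:240,130:370]
cv2.imwrite("pics/end.png",np.vstack([cv2.resize(A,(580,260)),cv2.resize(B,(580,338))])[...,::-1])
E
```

```text
t 16.68 tcp [424.7 223.9 319.7] jaw yaw 0.023 z [ 0. -0. -1.] F [-0.3  0.3  0.4] w 72.0 q [ 0.5  0.1  1.8 -0.   1.3  0.4]
```

View pics/end.png

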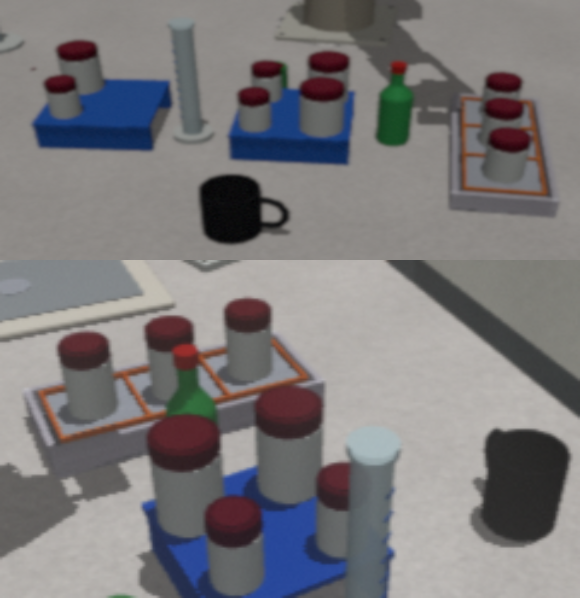

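Three equal-sized jars stand upright in the lift (side crop (90,375), (170,355), (248,340)) and the platform is sunk evenly. The other six jars, the cylinder, bottle and mug are in their places. Handing in.

```bash
python3 -c "
from workcell import *
print(close_job())"
```

```text
the job is handed in; nothing more can be done
None
```

The lift now holds three middle-sized (54 mm) jars, and the job is handed in at about 17 s of the 64 s allowed. The middle jar stayed in its bay. I took the two matching jars from one rack, placing the first in the far bay and the second in the near bay.

- **Lowering:** each jar went down at about 2 mm per step until the wrist force read about 0, so the spring was carrying it before I let go.
- **Last pictures:** the scene and side views show all three jars upright in their bays and the platform sunk evenly. The other six jars, the measuring cylinder, the bottle and the mug looked to be where they started.
- **Disagreements:** the networks' size labels were unreliable, so I sized the jars by fitting their lids. The scene, side and wrist views agreed on the two jars I took.
- **Not measured:** I did not read the platform's final sink directly. The lowering heights and near-zero force fit the expected three jars' weight.

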